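# Wring a gauge slab onto the lower slab of the checking fixture

## Task

To make up the height standard for checking the melt tester's travel sensor, take the thicker of the two steel gauge slabs out of its wooden case by its ends, lay it down flat on the desk and let go, then take it again by its long sides. Wring it onto the fixture's spring-borne lower slab: lay it lengthwise with about half its length overlapping, at the end away from the stop screw, and with enough pressure to keep the lower slab sunk a few millimetres (but not driven to the bottom) slide it along until you feel it butt against the end of the stop screw, wholly on the lower slab with their sides flush, and there keep it pressed down and held lightly but surely against the screw for a moment. Never lower or lift it over its final place, do not ram the screw, leave it lying there released, and do not disturb the other things.

Things in the scene. Friction and masses are not known exactly. Their poses are not given: they have to be found in the camera images.
- thick_slab: the slab to be wrung: plain steel block 60 (x) x 30 (y) x 20 (z) mm, about 0.28 kg. Origin: centre of its underside; x along its length, z up. It starts flat in either slot of the case, its ends sticking out 5 mm past the slot walls on both sides, so it can only be taken by its two ends (60 mm apart).
- thin_slab: the other steel slab in the case, 60 x 30 x 10 mm: leave it alone. Origin: centre of its underside, x along its length.
- case: wooden case fixed on the desk, on the robot's left or right: floor 50 (x) x 97 (y) mm, 6 mm thick, with three walls along x, tops 30 mm above the desk (4 mm above the thick slab's top), making two slots 33 mm wide at y = +22 and -22 mm, open above and at their -x and +x ends. Origin: centre of its underside.
- fixture: wringing fixture fixed on the desk, on the other side from the case: white housing 104 x 58 mm, 30 mm high, on a grey foot 124 x 74 x 6 mm. Origin: on the desk, below plate_top; its x axis points along the lower slab towards the stop, roughly away from the robot (within 0.5 rad).
- plate_top (a point): point on the lower slab's upper face, mid-width, 40 mm above the desk unloaded, axes as the fixture's. The face is plain steel, 70 x 30 mm: x from -40 to +30 mm. It rides on a spring, straight down, bottom at 10 mm: starts to sink at about 7 N of load (slab's weight included), then 1.5 N per mm (13 N at 4 mm, 22 N at the bottom). Sunk 1.5 mm or more counts as pressed; past 9 mm is too hard.
- stop: fixture's stop: fixed dark steel bracket 12 x 30 mm (x = +38 to +50 mm of the fixture), top 57 mm above the desk, with a steel stop screw 10 mm thick through it along x, axis 47 mm up. The screw's flat end is set differently each time, unreported, at x = +22 to +30 mm: feel for it. A push of 5 to 15 N on it is right, over 25 N is ramming. Origin: 29 mm above the fixture's.
- jar: clear sample jar with white cap, 56 mm diameter, 85 mm high; leave alone. Origin: centre of its underside.
- tray: shallow steel tray 100 x 130 x 22 mm; leave alone. Origin: centre of its underside.
- weight: brass piston weight with a small knob, 60 mm diameter, 65 mm high; leave alone. Origin: centre of its underside.
Not all that is in view belongs to the job. Leave any orange or red look-alike of the thick_slab alone.

How it is judged:
By the outcome, as a careful person would: the job done as asked, in the order asked, and still so for the second after the job is handed in, with the robot touching nothing.
It also fails if it takes over 61 s, if anything falls off the work surface, if the arm or the gripper's body presses on something with over 40 N, if the wrist force passes 120 N, or if a joint passes its speed limit or range.

## Robot

A 6-joint arm with a two-finger parallel gripper is mounted at the origin on the work surface. World frame = base frame: x ahead of the robot, y to its left, z up, the work surface at z = 0. Lengths are in m, angles in rad, forces in N, time in s.
With the tool pointing down it reaches from about 0.375 to 0.9 m from the base axis. Payload 3.1 kg.
Tool frame: the origin (TCP) lies between the finger pads; the fingertips stand 11 mm ahead of it and the grasp point (between the pads) lies 8 mm behind it; z points along the fingers, y is the line along which they close (so a half turn about z gives the same grasp; the last joint's range is limited). The gripper opens to 87 mm and grips with 3 to 60 N. Pads are 19 mm wide; open, the fingers measure 117 mm over their backs; the gripper's body (75 mm by 190 mm) begins 51 mm behind the grasp point.
Start: joints at [-1.391, 0.527, 1.433, -0, 1.181, -0.178], TCP at [0.219, -0.585, 0.234] pointing down, gripper open.
Joint ranges: [-3.08, 3.08], [-0.75, 2.2], [0.22, 2.44], [-1.43, 4.57], [0, 2.65], [-2.85, 2.85]. Speed limits (rad/s): [2.79, 2.79, 3.14, 3.14, 3.14, 3.14].

## Interface

Orientations are given as a unit quaternion [x, y, z, w].
In Python, from rig import get_obs, camera, hand_in gives the robot as it stands.
- The arm moves only by the shell command python3 -m pendant 'ROWS' [FORCE]. ROWS is JSON, a list that holds one entry, the list of rows, each a list of 7 numbers: the shift along the tool's x, y, z in m, then the turn, a rotation vector about the tool's x, y, z in degrees, then the opening, from 0 (shut) to 1 (fully open). In form: [[[x, y, z, ax, ay, az, fingers], ...]]. A call has exactly 5 rows; each row shifts and turns the commanded pose from where the row before left it, along the tool's axes as they then stand; what a row does not reach is not made up. A row lasts 1/8 s, in which the tool goes at most 62.5 mm and 10.7 degrees, less where a joint would pass 70% of its speed; a pose out of reach is approached as far as the arm can. A call with a gripper value outside its range is refused whole. The fingers move at their own pace and stop on an object; FORCE is the grip in N (left out, the last holds). Time passes only in rows, so rows that do not move let the fingers close, or fill a call up. It gives the time, the measured TCP pose, the force, the opening and the grip force at its end, in the units of the state.
- get_obs(): the state, without advancing time (a new reading comes with each control period).
- camera(name): name is "scene" or "top" or "wrist"; returns a dict with "img" (420x560x3 uint8, red, green, blue), "intrinsics" (3x3 intrinsics, pixels), "R" (3x3) and "t" (3): a world point X has camera coordinates R X + t; the wrist camera has in their place "T_tool_cam" (4x4, takes a point from camera to tool coordinates, whose origin is the TCP and whose axes are the flange's). Camera axes: x right, y down, z forward; pixel columns grow to the right and rows downward; lengths in m; the calibration is good to about 2 mm. A picture is of the moment at which its call begins: read the wrist's pose just before it. There is no depth.
- hand_in(): hands the job in; it is judged then, once.
The state is a dict: "time": time; "q": joint angles; "joint_velocities": joint speeds; "joint_torque": joint torques, N m; "position": TCP position; "tool_rot": TCP orientation; "ft_force": force on the tool from outside, world axes, zero at the start; "moment": the same for the moment, N m; "grip_width": finger opening in m; "grip_force": force on a finger pad.
Only numpy, scipy, OpenCV 4.12 (cv2) and the standard library are available. Lean on these libraries where they do the work, as an engineer would, in place of code of your own. Each camera call takes 0.05 s, during which the arm holds its last target. There are 200 camera calls.

## Working session

There is one attempt and no reset: what is moved stays moved. The work goes in short steps, Python scripts to look and compute and a shell command to move; the robot and the scene stay as the last step left them, time stands still between calls to the robot, and variables do not carry over. Pictures are saved under pics/ and viewed, at most 10 in all, crops included, and the job is handed in when it is done.

```bash
ls; mkdir -p pics; python3 - <<'E'
from rig import get_obs,camera
import cv2,numpy as np
o=get_obs();print(o)
for n in ["scene","top"]:
    c=camera(n);cv2.imwrite(f"pics/{n}0.png",c["img"][:,:,::-1]);print(n,c["intrinsics"],c["R"],c["t"])
    np.savez(f"{n}0.npz",**c)
c=camera("wrist");print(c["intrinsics"],c["T_tool_cam"])
E
```

```text
pics
{'time': 0.0, 'q': array([-1.39049163e+00,  5.28449210e-01,  1.43388819e+00, -4.89391066e-05,
        1.18139197e+00, -1.78485532e-01]), 'joint_velocities': array([-1.63546287e-03, -6.02150816e-04, -1.07691673e-03, -1.13199566e-03,
        3.22301363e-05, -6.04661268e-04]), 'joint_torque': array([-2.13447827e-03, -4.40053010e+01, -1.76594299e+01,  6.31787349e-02,
        5.83437702e-02, -1.80006623e-04]), 'position': array([ 0.21935884, -0.5844898 ,  0.23258651]), 'tool_rot': array([ 9.83949582e-01,  1.78443490e-01, -2.35994639e-05, -1.06834002e-03]), 'ft_force': array([-0.49887769, -0.31489834, -0.66544605]), 'moment': array([-0.00496689,  0.0095699 ,  0.01475431]), 'grip_force': 0.0, 'grip_width': 0.08717781775446513}
scene [[398.10038089   0.         277.71046184]
 [  0.         398.10038089 209.8031835 ]
 [  0.           0.           1.        ]] [[-0.14076978  0.9900348  -0.0038678 ]
 [ 0.58278374  0.07970469 -0.80870902]
 [-0.80034179 -0.11609589 -0.58819619]] [ 0.09920769 -0.30388624  1.49008777]
top [[408.03041531   0.         283.14580003]
 [  0.         408.03041531 206.80565846]
 [  0.           0.           1.        ]] [[-0.00516519 -0.99998549  0.00152819]
 [-0.98059909  0.00476557 -0.19596609]
 [ 0.19595596 -0.00251074 -0.98060948]] [-0.00726513  0.60748499  0.90653404]
[[342.15360733   0.         282.72369434]
 [  0.         342.15360733 207.66024369]
 [  0.           0.           1.        ]] [[ 2.08223804e-05 -9.55318762e-01 -2.95577507e-01  8.24590987e-02]
 [ 9.99999772e-01  2.19364614e-04 -6.38549118e-04  6.76469997e-04]
 [ 6.74857199e-04 -2.95577426e-01  9.55318549e-01 -1.51430240e-01]
 [ 0.00000000e+00  0.00000000e+00  0.00000000e+00  1.00000000e+00]]
```

View pics/scene0.png

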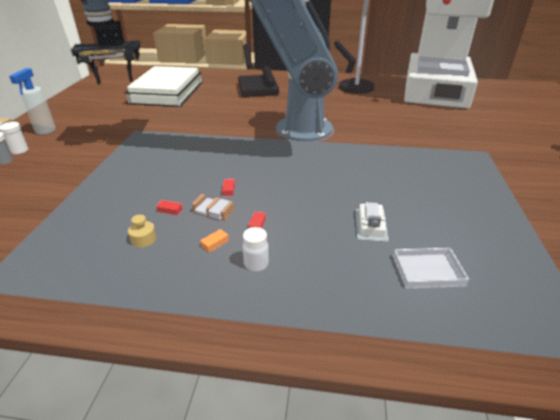

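View pics/top0.png

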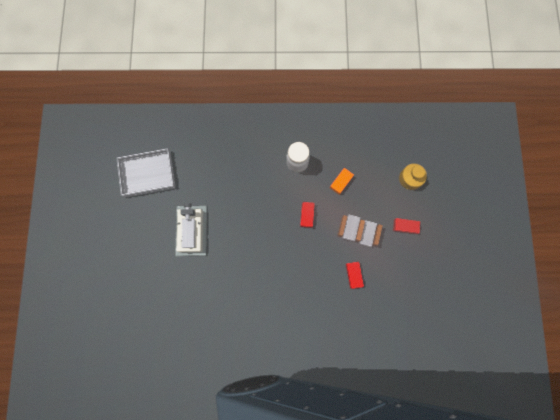

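The scene picture shows the case with two steel slabs near (213,207) and the fixture at (372,220). In the top picture the case is at (361,230), with slabs at (351,228) and (370,233), and the fixture is at (191,231) with its stop towards (189,211).

What could be taken for the thick slab: steel slabs at top (351,228) and (370,233), reds at (308,215), (355,275), (407,227), and orange at (342,181). I'll only choose between the two steel ones, using a close crop.

```bash
cat > h.py <<'E'
import numpy as np,cv2
from rig import get_obs,camera
from scipy.spatial.transform import Rotation as Ro
def bp(c,px,z):
    "pixel -> world point on plane z (c has intrinsics,R,t)"
    px=np.atleast_2d(np.float64(px));K=c["intrinsics"];R=c["R"];C=-R.T@c["t"]
    d=np.c_[px,np.ones(len(px))]@np.linalg.inv(K).T@R
    return C+d*((z-C[2])/d[:,2])[:,None]
def wrist():
    o=get_obs();c=dict(camera("wrist"));T=np.eye(4);T[:3,:3]=Ro.from_quat(o["tool_rot"]).as_matrix();T[:3,3]=o["position"]
    M=np.linalg.inv(T@c["T_tool_cam"]);c["R"]=M[:3,:3];c["t"]=M[:3,3];return o,c
def st():
    o=get_obs();r=Ro.from_quat(o["tool_rot"]).as_matrix()
    print("t %.2f pos %s yawx %.2f tilt(z) %s F %s w %.4f g %.1f"%(o["time"],o["position"].round(4),np.degrees(np.arctan2(r[1,0],r[0,0])),r[:,2].round(4),o["ft_force"].round(2),o["grip_width"],o["grip_force"]));return o
def totool(o,d): return Ro.from_quat(o["tool_rot"]).as_matrix().T@d
E
python3 - <<'E'
from h import *
c=dict(np.load("top0.npz"))
for n,p,z in [("caseC",(361,230),.03),("fix",(191,231),.03),("s1",(351,228),.02),("s2",(370,233),.02),("jar",(298,150),.085),("tray",(146,173),.01),("or",(342,181),.02),("red1",(308,215),.02),("red2",(355,275),.02),("red3",(407,227),.02)]: print(n,bp(c,p,z).round(3))
a=cv2.resize(c["img"][200:260,320:420],None,fx=7,fy=7,interpolation=cv2.INTER_CUBIC)
s=dict(np.load("scene0.npz"))
b=cv2.resize(s["img"][185:225,180:240],None,fx=7,fy=7,interpolation=cv2.INTER_CUBIC)
b=cv2.copyMakeBorder(b,0,0,0,700-b.shape[1],0)
cv2.imwrite("pics/crop1.png",cv2.resize(np.vstack([a,b])[:,:,::-1],None,fx=.85,fy=.85))
E
```

```text
caseC [[ 0.555 -0.198  0.03 ]]
fix [[0.555 0.212 0.03 ]]
s1 [[ 0.562 -0.176  0.02 ]]
s2 [[ 0.549 -0.222  0.02 ]]
jar [[ 0.74  -0.046  0.085]]
tray [[0.707 0.337 0.01 ]]
or [[ 0.681 -0.158  0.02 ]]
red1 [[ 0.595 -0.071  0.02 ]]
red2 [[ 0.448 -0.181  0.02 ]]
red3 [[ 0.564 -0.313  0.02 ]]
```

View pics/crop1.png

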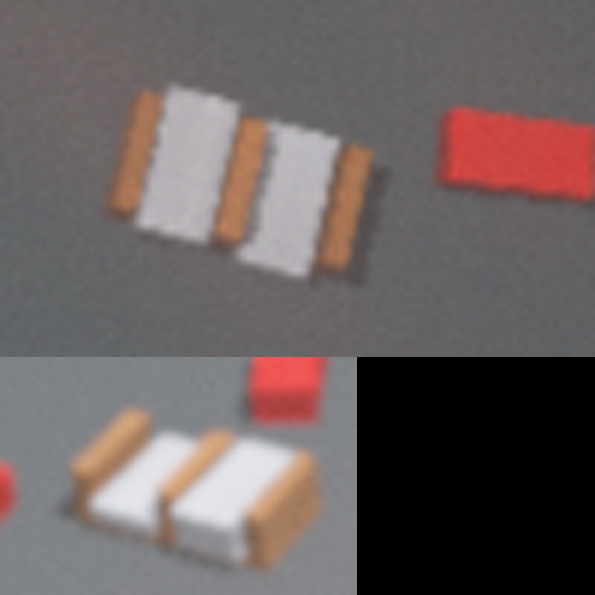

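The scene crop shows the right-hand slab (picture (372,395)) with a tall front face and its top close to the wall tops. The left one sits deep in its slot. So the thick slab is the +y one, at top pixel (351,228), around (0.562,-0.176). I'll bring the wrist camera over it.

```bash
cat >> h.py <<'E'
def go(p,yaw=None,base=None):
    "tool-axes shift (mm) to reach world p, then turn about tool z (deg)"
    o=base or st();r=Ro.from_quat(o["tool_rot"]).as_matrix();d=totool(o,np.array(p)-o["position"])*1e3
    y=np.degrees(np.arctan2(r[1,0],r[0,0]));print("shift mm",d.round(1),"turn",None if yaw is None else round(-((yaw-y+180)%360-180),2))
    e=np.degrees(np.arcsin(np.clip(totool(o,np.cross(r[:,2],[0,0,-1])),-1,1)));print("level corr deg",e.round(2))
E
python3 -c "
from h import *
go([.55,-.18,.17],78)"
```

```text
t 0.15 pos [ 0.2194 -0.5847  0.2328] yawx 20.56 tilt(z) [-3.0e-04  1.6e-03 -1.0e+00] F [ 0.1  -0.11  0.5 ] w 0.0876 g 0.0
shift mm [ 451.6 -262.7   63.4] turn -57.44
level corr deg [-0.09 -0.02 -0.  ]
```

```bash
python3 -m pendant '[[[0.03,-0.017,0,0,0,0,1],[0.05,-0.029,0.005,0,0,0,1],[0.05,-0.029,0.005,0,0,0,1],[0.05,-0.029,0.005,0,0,0,1],[0.05,-0.029,0.005,0,0,0,1]]]'
python3 -m pendant '[[[0.05,-0.029,0.01,0,0,0,1],[0.05,-0.029,0.01,0,0,0,1],[0.05,-0.029,0.01,0,0,0,1],[0.05,-0.029,0.01,0,0,0,1],[0.022,-0.014,0.003,0,0,0,1]]]'
python3 -m pendant '[[[0,0,0,0,0,-9.6,1],[0,0,0,0,0,-9.6,1],[0,0,0,0,0,-9.6,1],[0,0,0,0,0,-9.6,1],[0,0,0,0,0,-9.6,1]]]'
python3 -m pendant '[[[0,0,0,0,0,-9.4,1],[0,0,0,0,0,0,1],[0,0,0,0,0,0,1],[0,0,0,0,0,0,1],[0,0,0,0,0,0,1]]]'
python3 - <<'E'
from h import *
st();o,c=wrist();np.savez("w1.npz",**c);cv2.imwrite("pics/w1.png",c["img"][:,:,::-1])
E
```

```text
time: 0.78
position: [0.3891, -0.3783, 0.2133]
tool_rot: [0.984, 0.178, 0.0, -0.0]
ft_force: [0.2, -0.7, 0.4]
grip_width: 0.0868
grip_force: 0.0
time: 1.4
position: [0.5514, -0.1772, 0.1696]
tool_rot: [0.984, 0.18, -0.0, -0.001]
ft_force: [0.3, -1.1, 0.1]
grip_width: 0.087
grip_force: 0.0
time: 2.02
position: [0.5502, -0.18, 0.1702]
tool_rot: [0.825, 0.566, -0.0, -0.0]
ft_force: [-0.2, 0.4, 0.2]
grip_width: 0.0866
grip_force: 0.0
time: 2.65
position: [0.5503, -0.1802, 0.1705]
tool_rot: [0.778, 0.629, 0.0, -0.0]
ft_force: [-0.4, -0.2, -0.8]
grip_width: 0.0868
grip_force: 0.0
t 2.65 pos [ 0.5503 -0.1802  0.1705] yawx 77.92 tilt(z) [-0.  0. -1.] F [-0.38 -0.25 -0.82] w 0.0868 g 0.0
```

View pics/w1.png

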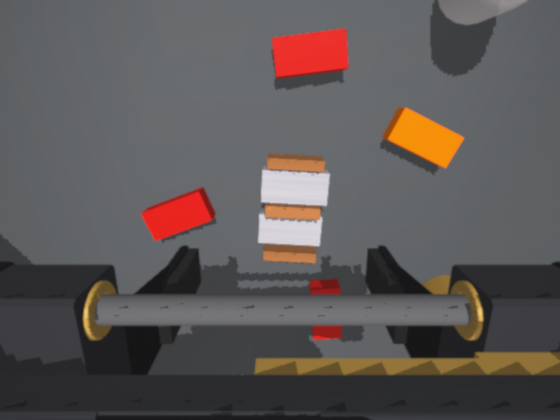

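The wrist view shows the thick slab at (295,187), reaching past the walls at both ends, and the thin one at (290,230). I'll fit the thick slab's top face and the case.

```bash
cat >> h.py <<'E'
def rects(c,lo=150,roi=None,z=.026,amin=300,sat=40):
    im=c["img"];h=cv2.cvtColor(im,cv2.COLOR_RGB2HSV);m=((h[:,:,2]>lo)&(h[:,:,1]<sat)).astype(np.uint8)
    if roi: k=np.zeros_like(m);x0,y0,x1,y1=roi;k[y0:y1,x0:x1]=1;m*=k
    for q in cv2.findContours(m,cv2.RETR_EXTERNAL,cv2.CHAIN_APPROX_NONE)[0]:
        if cv2.contourArea(q)<amin: continue
        w=bp(c,q[:,0]+0.0,z)[:,:2];r=cv2.minAreaRect((w*1e3).astype(np.float32))
        print("px",q[:,0].mean(0).round(),"c mm",np.round(r[0],1),"size",np.round(r[1],1),"ang",round(r[2],1))
E
python3 - <<'E'
from h import *
c=dict(np.load("w1.npz"));im=c["img"]
print(im[187,250:340:6].tolist());print(im[150:250:5,293].tolist())
for lo in (130,150,170): rects(c,lo,(230,150,360,270),.026)
E
```

```text
[[105, 107, 110], [104, 106, 109], [205, 202, 209], [215, 212, 217], [215, 212, 217], [215, 213, 217], [215, 213, 218], [216, 214, 218], [216, 213, 218], [216, 213, 218], [215, 213, 218], [215, 212, 218], [215, 212, 217], [164, 162, 169], [104, 106, 108]]
[[104, 107, 110], [132, 91, 63], [189, 123, 75], [197, 127, 77], [151, 112, 90], [211, 207, 214], [215, 212, 217], [216, 213, 218], [217, 214, 219], [217, 214, 220], [211, 206, 214], [137, 98, 77], [211, 135, 81], [210, 136, 81], [151, 146, 151], [216, 214, 219], [215, 211, 217], [216, 214, 219], [215, 211, 217], [149, 124, 115]]
px [289. 230.] c mm [ 551.  -211.9] size [30.7 59.2] ang 74.5
px [295. 187.] c mm [ 563.6 -173.1] size [32.9 61.1] ang 74.6
px [289. 231.] c mm [ 551.  -212.6] size [29.5 58.4] ang 73.9
px [295. 187.] c mm [ 563.6 -174.1] size [30.9 60.2] ang 74.9
px [290. 231.] c mm [ 550.8 -212.4] size [28.3 57.5] ang 74.8
px [294. 187.] c mm [ 563.4 -174.1] size [29.5 59.4] ang 74.9
```

```bash
python3 -c "
from h import *
go([.5636,-.174,.018],75)"
```

```text
t 2.70 pos [ 0.5504 -0.1802  0.1705] yawx 77.93 tilt(z) [ 0.  0. -1.] F [-0.04 -0.38 -0.05] w 0.0867 g 0.0
shift mm [  8.8  11.6 152.5] turn 2.93
level corr deg [ 0. -0.  0.]
```

```bash
python3 -m pendant '[[[0.0088,0.0116,0.03,0,0,0,1],[0,0,0.04,0,0,2.9,1],[0,0,0.04,0,0,0,1],[0,0,0.025,0,0,0,1],[0,0,0.0175,0,0,0,1]]]'
python3 -m pendant '[[[0,0,0,0,0,0,1],[0,0,0,0,0,0,0.55],[0,0,0,0,0,0,0.55],[0,0,0,0,0,0,0.55],[0,0,0,0,0,0,0.55]]]' 15; python3 -c "
from h import *
st()"
```

```text
time: 3.32
position: [0.5632, -0.1739, 0.0167]
tool_rot: [0.793, 0.609, -0.0, -0.001]
ft_force: [0.5, 0.1, 0.4]
grip_width: 0.0865
grip_force: 0.0
time: 3.95
position: [0.5633, -0.174, 0.0187]
tool_rot: [0.793, 0.609, -0.0, -0.0]
ft_force: [-1.5, 0.7, 4.5]
grip_width: 0.0598
grip_force: 15.0
t 3.95 pos [ 0.5633 -0.174   0.0187] yawx 75.07 tilt(z) [-3.e-04 -1.e-04 -1.e+00] F [-1.5  0.7  4.5] w 0.0598 g 15.0
```

```bash
python3 -m pendant '[[[0,0,0,0,0,0,0.5],[0,0,-0.01,0,0,0,0.5],[0,0,-0.025,0,0,0,0.5],[0,0,-0.04,0,0,0,0.5],[0,0,-0.02,0,0,0,0.5]]]' 40
python3 -m pendant '[[[0.03,-0.0175,0,0,0,0,0.5],[0.045,-0.026,0,0,0,-7.5,0.5],[0.048,-0.02,0,0,0,-7.5,0.5],[0.048,-0.0135,0,0,0,0,0.5],[0.02,-0.005,0,0,0,0,0.5]]]'
python3 -m pendant '[[[0,0,0,0,0,0,0.5],[0,0,0,0,0,0,0.5],[0,0,0,0,0,0,0.5],[0,0,0,0,0,0,0.5],[0,0,0,0,0,0,0.5]]]'
python3 - <<'E'
from h import *
go([.5,.06,.014],90);o,c=wrist();np.savez("w2.npz",**c);cv2.imwrite("pics/w2.png",c["img"][:,:,::-1])
E
```

```text
time: 4.58
position: [0.5644, -0.1743, 0.115]
tool_rot: [0.793, 0.609, 0.001, 0.001]
ft_force: [0.2, 0.1, -3.8]
grip_width: 0.0596
grip_force: 40.0
time: 5.2
position: [0.5065, 0.0306, 0.1129]
tool_rot: [0.706, 0.708, -0.001, -0.001]
ft_force: [1.1, -1.5, -2.3]
grip_width: 0.0594
grip_force: 40.0
time: 5.82
position: [0.5088, 0.0273, 0.113]
tool_rot: [0.707, 0.707, 0.0, 0.0]
ft_force: [-0.5, -0.2, -3.6]
grip_width: 0.0596
grip_force: 40.0
t 5.83 pos [0.5088 0.0273 0.113 ] yawx 90.00 tilt(z) [ 0.  0. -1.] F [-0.51 -0.18 -3.58] w 0.0596 g 40.0
shift mm [32.7 -8.8 99. ] turn 0.0
level corr deg [ 0. -0. -0.]
```

View pics/w2.png

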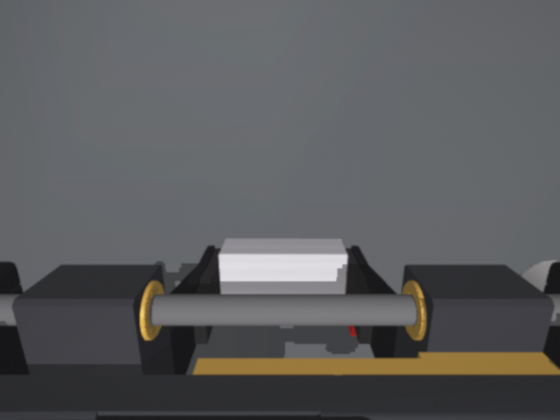

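The slab is held level between the pads at (283,262), with open desk around it. I'll lay it down here.

```bash
python3 -m pendant '[[[0.02,0,0.02,0,0,0,0.5],[0,0,0.035,0,0,0,0.5],[0,0,0.03,0,0,0,0.5],[0,0,0.011,0,0,0,0.5],[0,0,0.001,0,0,0,0.5]]]'
python3 -m pendant '[[[0,0,0.001,0,0,0,0.5],[0,0,0.001,0,0,0,0.5],[0,0,0.001,0,0,0,0.5],[0,0,0.0005,0,0,0,0.5],[0,0,0,0,0,0,0.5]]]'
python3 -c "
from h import *
st()"
```

```text
time: 6.5
position: [0.5086, 0.0478, 0.0157]
tool_rot: [0.707, 0.707, -0.0, -0.0]
ft_force: [0.1, 0.3, -2.1]
grip_width: 0.0595
grip_force: 40.0
time: 7.12
position: [0.5088, 0.0478, 0.0128]
tool_rot: [0.707, 0.707, 0.0, 0.0]
ft_force: [0.2, -0.4, -1.2]
grip_width: 0.0595
grip_force: 40.0
t 7.12 pos [0.5088 0.0478 0.0128] yawx 90.06 tilt(z) [ 5.e-04 -1.e-04 -1.e+00] F [ 0.2  -0.36 -1.21] w 0.0595 g 40.0
```

```bash
python3 -m pendant '[[[0,0,0.0003,0,0,0,0.5],[0,0,0,0,0,0,0.5],[0,0,0,0,0,0,0.8],[0,0,0,0,0,0,0.95],[0,0,0,0,0,0,1]]]' 15
python3 -m pendant '[[[0,0,0,0,0,0,1],[0,0,-0.02,0,0,0,1],[0,0,-0.04,0,0,0,1],[0,0,-0.06,0,0,0,1],[0,0,-0.03,0,0,0,1]]]'
python3 -m pendant '[[[-0.03,0,0,0,0,0,1],[-0.03,0,0,0,0,0,1],[0,0,0,0,0,0,1],[0,0,0,0,0,0,1],[0,0,0,0,0,0,1]]]'
python3 - <<'E'
from h import *
go([.5088,.0478,.014],0);o,c=wrist();np.savez("w3.npz",**c);cv2.imwrite("pics/w3.png",c["img"][:,:,::-1])
for lo in (130,150,170): rects(c,lo,(100,0,460,245),.02)
E
```

```text
time: 7.75
position: [0.5087, 0.0479, 0.0121]
tool_rot: [0.707, 0.707, -0.0, -0.0]
ft_force: [-0.7, 0.3, -0.3]
grip_width: 0.0816
grip_force: 0.0
time: 8.38
position: [0.5097, 0.0478, 0.165]
tool_rot: [0.707, 0.707, 0.001, 0.002]
ft_force: [0.5, 0.3, -0.4]
grip_width: 0.087
grip_force: 0.0
time: 9.0
position: [0.5084, -0.0113, 0.162]
tool_rot: [0.706, 0.708, -0.0, -0.0]
ft_force: [0.0, 0.4, 0.1]
grip_width: 0.0871
grip_force: 0.0
t 9.00 pos [ 0.5084 -0.0113  0.162 ] yawx 90.11 tilt(z) [-8.e-04  4.e-04 -1.e+00] F [0.   0.44 0.12] w 0.0871 g 0.0
shift mm [ 59.    0.7 148.1] turn 90.11
level corr deg [-0.04 -0.03 -0.  ]
px [283. 129.] c mm [509.7  47.8] size [61.1 30.3] ang 0.1
px [284. 130.] c mm [509.9  47.7] size [30.3 60.2] ang 89.9
px [283. 129.] c mm [509.7  47.8] size [29.6 59.5] ang 89.2
```

View pics/w3.png

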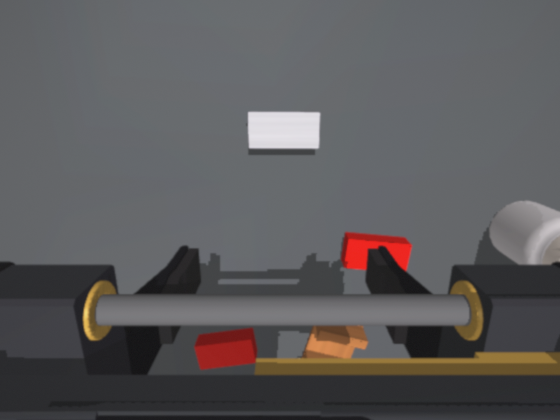

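The slab lies flat and released at pixel (284,130), at (0.5095, 0.0478) with yaw 0, which matches where I let go. Next I'll look at the fixture.

```bash
python3 -m pendant '[[[0.035,0.012,-0.01,0,0,0,1],[0.05,0,-0.02,0,0,0,1],[0.05,0,0,0,0,0,1],[0.05,0,0,0,0,0,1],[0.037,0,0,0,0,10,1]]]'
python3 -m pendant '[[[0,0,0,0,0,10,1],[0,0,0,0,0,10,1],[0,0,0,0,0,10,1],[0,0,0,0,0,10,1],[0,0,0,0,0,10,1]]]'
python3 -m pendant '[[[0,0,0,0,0,10,1],[0,0,0,0,0,10,1],[0,0,0,0,0,10,1],[0,0,0,0,0,0,1],[0,0,0,0,0,0,1]]]'
python3 - <<'E'
from h import *
st();o,c=wrist();np.savez("w4.npz",**c);cv2.imwrite("pics/w4.png",c["img"][:,:,::-1])
E
```

```text
time: 9.68
position: [0.5197, 0.2126, 0.1922]
tool_rot: [0.766, 0.642, -0.0, -0.0]
ft_force: [0.2, 0.1, -0.5]
grip_width: 0.0872
grip_force: 0.0
time: 10.3
position: [0.5199, 0.2106, 0.192]
tool_rot: [0.966, 0.257, -0.0, -0.0]
ft_force: [0.7, -1.0, 0.1]
grip_width: 0.087
grip_force: 0.0
time: 10.92
position: [0.5202, 0.2102, 0.1921]
tool_rot: [1.0, 0.002, -0.0, 0.0]
ft_force: [0.2, -0.3, 0.1]
grip_width: 0.0873
grip_force: 0.0
t 10.93 pos [0.5202 0.2102 0.1921] yawx 0.23 tilt(z) [-4.e-04 -0.e+00 -1.e+00] F [ 0.18 -0.32  0.13] w 0.0873 g 0.0
```

View pics/w4.png

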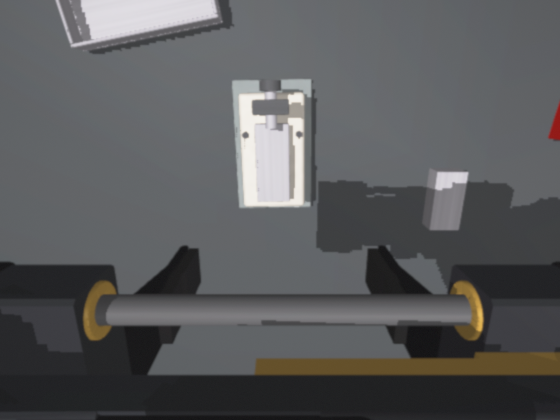

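The fixture is at (272,150), with the plate from about (274,201) up to (273,125), the screw at (271,120) and the bracket at (270,106). I'll measure the plate's sides, the housing and the foot numerically.

```bash
python3 - <<'E'
from h import *
c=dict(np.load("w4.npz"));im=c["img"]
for r in (135,150,165,180,195): print(r,[(x,)+tuple(int(v) for v in im[r,x]) for x in range(232,316,1)][2:84:2])
a=cv2.resize(im[75:215,225:325],None,fx=5.6,fy=4.2,interpolation=cv2.INTER_CUBIC)
a=cv2.resize(im[72:215,225:325],None,fx=4.15,fy=4.15,interpolation=cv2.INTER_CUBIC)
cv2.imwrite("pics/crop4.png",a[:,:,::-1])
E
```

```text
135 [(234, 115, 118, 120), (236, 158, 164, 165), (238, 174, 180, 181), (240, 194, 192, 187), (242, 162, 158, 155), (244, 111, 110, 114), (246, 112, 111, 115), (248, 163, 159, 154), (250, 241, 238, 232), (252, 242, 239, 234), (254, 228, 224, 220), (256, 220, 217, 223), (258, 221, 218, 224), (260, 220, 217, 222), (262, 219, 217, 222), (264, 222, 218, 224), (266, 221, 218, 224), (268, 218, 216, 221), (270, 217, 213, 219), (272, 219, 215, 221), (274, 218, 215, 220), (276, 217, 215, 220), (278, 218, 216, 221), (280, 216, 214, 219), (282, 217, 214, 219), (284, 219, 217, 221), (286, 216, 214, 220), (288, 190, 186, 191), (290, 161, 156, 149), (292, 186, 179, 170), (294, 237, 233, 226), (296, 167, 163, 159), (298, 111, 110, 114), (300, 115, 113, 117), (302, 154, 149, 144), (304, 139, 138, 133), (306, 106, 110, 109), (308, 106, 109, 110), (310, 104, 107, 107), (312, 68, 70, 71), (314, 74, 75, 77)]
150 [(234, 103, 107, 109), (236, 155, 161, 162), (238, 176, 183, 183), (240, 186, 189, 187), (242, 232, 228, 220), (244, 242, 239, 233), (246, 243, 241, 236), (248, 243, 241, 236), (250, 242, 240, 23
[... 2697 characters left out ...]
233), (252, 242, 239, 233), (254, 242, 239, 234), (256, 240, 237, 232), (258, 219, 216, 220), (260, 218, 216, 221), (262, 216, 214, 219), (264, 216, 212, 218), (266, 218, 215, 221), (268, 218, 216, 221), (270, 216, 214, 219), (272, 215, 212, 218), (274, 218, 216, 220), (276, 218, 215, 220), (278, 218, 215, 220), (280, 217, 215, 220), (282, 215, 213, 218), (284, 216, 214, 219), (286, 216, 213, 218), (288, 207, 203, 210), (290, 159, 154, 149), (292, 158, 152, 143), (294, 227, 221, 214), (296, 240, 236, 230), (298, 239, 236, 229), (300, 238, 234, 227), (302, 221, 216, 206), (304, 143, 141, 137), (306, 105, 109, 110), (308, 104, 108, 108), (310, 88, 91, 92), (312, 64, 66, 68), (314, 62, 65, 66)]
```

View pics/crop4.png

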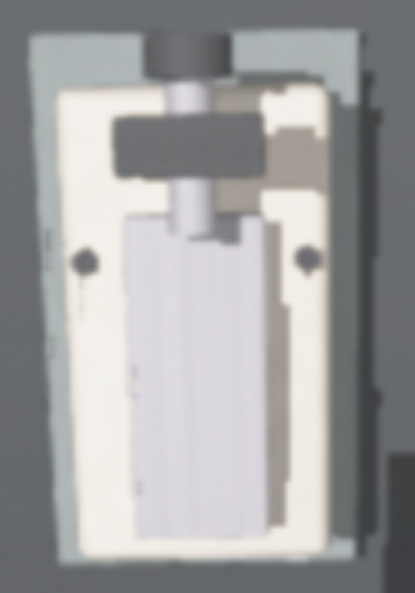

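The crop shows the plate with its near end at about row 535 (px 201) and its far end at about 215 (px 124), with the screw tip overhanging the plate near (190,235). I'll fit the plate's edges at z=0.040.

```bash
cat >> h.py <<'E'
def edges(c,rows,xl,xr,z,thl,thr):
    "sub-pixel left (B-R crosses thl) and right (V falls under thr) edges per row -> world lines"
    im=c["img"].astype(float);L=[];Rr=[]
    for r in rows:
        f=im[r,:,2]-im[r,:,0]
        for x in range(xl[0],xl[1]):
            if f[x]<thl<=f[x+1]: L.append((x+(thl-f[x])/(f[x+1]-f[x]),r));break
        v=im[r].mean(1)
        for x in range(xr[0],xr[1]):
            if v[x]>thr>=v[x+1]: Rr.append((x+(v[x]-thr)/(v[x]-v[x+1]),r));break
    out=[]
    for P in (L,Rr):
        w=bp(c,P,z)[:,:2];k,b=np.polyfit(w[:,0],w[:,1],1);e=w[:,1]-k*w[:,0]-b
        g=abs(e)<2*e.std()+1e-5;k,b=np.polyfit(w[g,0],w[g,1],1);out.append((k,b));print("n",len(P),"yaw %.2f"%np.degrees(np.arctan(k)),"y at x=.55: %.4f"%(k*.55+b),"rms mm %.2f"%(e[g].std()*1e3))
    return out
E
python3 - <<'E'
from h import *
c=dict(np.load("w4.npz"));im=c["img"].astype(float)
l,r=edges(c,range(136,199),(245,265),(283,295),.04,-2,188)
k=(l[0]+r[0])/2;b=(l[1]+r[1])/2
print("centreline y=%.5f x+%.5f yaw %.2f width %.2f"%(k,b,np.degrees(np.arctan(k)),(l[1]-r[1]+(l[0]-r[0])*.55)*1e3))
for col in (262,268,278,284): print(col,"near",[(y,int(im[y,col,2]-im[y,col,0])) for y in range(197,206)],"far",[(y,int(im[y,col,2]-im[y,col,0]),int(im[y,col].mean())) for y in range(118,131)])
print(bp(c,[(273,201.),(271,123.6)],.04).round(4))
# bracket top and foot/housing outline
h=cv2.cvtColor(c["img"],cv2.COLOR_RGB2GRAY)
print("bracket rows",h[95:120,260].tolist()); print("bracket cols",h[107,245:297].tolist()); print(bp(c,[(253,107),(288.5,107)],.057).round(4))
print("screw cols row121",h[121,255:295].tolist())
E
```

```text
n 63 yaw 1.30 y at x=.55: 0.2340 rms mm 0.07
n 63 yaw 0.98 y at x=.55: 0.2052 rms mm 0.03
centreline y=0.01993 x+0.20863 yaw 1.14 width 28.77
262 near [(197, 2), (198, 2), (199, 3), (200, 1), (201, -3), (202, -9), (203, -9), (204, -11), (205, -12)] far [(118, -8, 239), (119, -8, 239), (120, -8, 239), (121, -7, 239), (122, -11, 233), (123, -12, 201), (124, 0, 196), (125, 2, 215), (126, 2, 219), (127, 2, 219), (128, 2, 219), (129, 2, 220), (130, 3, 219)]
268 near [(197, 3), (198, 3), (199, 3), (200, 1), (201, -5), (202, -10), (203, -10), (204, -11), (205, -10)] far [(118, 3, 215), (119, 2, 214), (120, 2, 214), (121, 3, 214), (122, 3, 214), (123, 2, 214), (124, 2, 213), (125, 2, 213), (126, 3, 212), (127, 3, 212), (128, 3, 214), (129, 3, 216), (130, 3, 217)]
278 near [(197, 2), (198, 3), (199, 2), (200, 0), (201, -6), (202, -11), (203, -11), (204, -11), (205, -10)] far [(118, -13, 156), (119, -13, 156), (120, -14, 156), (121, -13, 155), (122, -12, 147), (123, -5, 123), (124, 1, 119), (125, 2, 127), (126, 2, 131), (127, 3, 131), (128, 3, 131), (129, 3, 140), (130, 3, 171)]
284 near [(197
[... 335 characters left out ...]
847 0.2205 0.04  ]]
bracket rows [234, 239, 240, 234, 195, 137, 115, 114, 113, 112, 112, 112, 110, 111, 111, 111, 112, 113, 112, 121, 176, 229, 239, 240, 240]
bracket cols [240, 239, 240, 240, 240, 236, 206, 146, 115, 110, 111, 112, 112, 111, 111, 110, 111, 111, 111, 111, 111, 111, 111, 110, 110, 110, 110, 110, 109, 110, 110, 110, 111, 110, 110, 111, 110, 110, 110, 110, 110, 110, 108, 112, 140, 154, 157, 157, 158, 158, 158, 157]
[[0.5986 0.2343 0.057 ]
 [0.5987 0.2058 0.057 ]]
screw cols row121 [239, 239, 240, 240, 240, 240, 239, 240, 240, 236, 218, 198, 203, 213, 219, 219, 215, 207, 196, 182, 162, 146, 150, 157, 159, 158, 158, 157, 158, 157, 157, 158, 180, 226, 237, 238, 239, 239, 239, 239]
```

```bash
python3 - <<'E'
from h import *
c=dict(np.load("w2.npz"));g=cv2.cvtColor(c["img"],cv2.COLOR_RGB2GRAY).astype(int)
for r in (255,265,275): print(r,g[r,212:226].tolist(),g[r,340:354].tolist())
# centre expected at TCP x=.5088
for xl,xr in [(219.5,345.5)]: 
    for z in(.1203,): print(bp(c,[(xl,265),(xr,265)],z).round(4))
c=dict(np.load("w3.npz"));g=cv2.cvtColor(c["img"],cv2.COLOR_RGB2GRAY).astype(int)
for r in (120,130,140): print(r,g[r,243:253].tolist(),g[r,314:324].tolist())
print(bp(c,[(247.7,130),(319.7,130)],.02).round(4))
go([.5090,.0478,.016],0)
E
```

```text
255 [33, 39, 41, 42, 44, 72, 132, 185, 209, 214, 215, 215, 215, 215] [211, 211, 212, 211, 211, 209, 193, 145, 85, 49, 43, 41, 40, 34]
265 [41, 41, 41, 41, 41, 45, 100, 178, 216, 223, 223, 223, 223, 223] [220, 213, 175, 146, 140, 136, 121, 84, 46, 33, 31, 33, 33, 33]
275 [38, 36, 37, 37, 35, 34, 57, 118, 185, 215, 220, 221, 221, 220] [131, 130, 130, 130, 129, 117, 86, 52, 35, 33, 34, 35, 34, 34]
[[0.4806 0.0361 0.1203]
 [0.5391 0.0361 0.1203]]
120 [106, 107, 107, 108, 131, 188, 218, 224, 224, 224] [223, 223, 223, 222, 217, 183, 135, 110, 106, 105]
130 [107, 107, 107, 108, 132, 184, 215, 221, 222, 222] [222, 221, 222, 221, 209, 158, 116, 106, 106, 105]
140 [106, 106, 106, 106, 116, 155, 204, 220, 221, 222] [223, 222, 222, 221, 209, 158, 116, 106, 106, 105]
[[0.4798 0.0475 0.02  ]
 [0.5402 0.0477 0.02  ]]
t 10.97 pos [0.5203 0.2101 0.1922] yawx 0.20 tilt(z) [-2.e-04 -0.e+00 -1.e+00] F [ 0.05 -0.4   0.58] w 0.0869 g 0.0
shift mm [-11.8 162.3 176.2] turn 0.2
level corr deg [ 0.    0.01 -0.  ]
```

The camera reads about 1.1 mm high along tool y, known from the two end grips. So the plate centre is at about (0.5553, 0.2208) with yaw 1.1°. Now I'll regrasp the slab by its long sides.

```bash
python3 -m pendant '[[[-0.006,0.04,0,0,0,0.2,1],[-0.006,0.05,0.02,0,0,0,1],[0,0.05,0.03,0,0,0,1],[0,0.0223,0.03,0,0,0,1],[0,0,0.03,0,0,0,1]]]'
python3 -m pendant '[[[0,0,0.035,0,0,0,1],[0,0,0.025,0,0,0,1],[0,0,0.0065,0,0,0,1],[0,0,0,0,0,0,0.6],[0,0,0,0,0,0,0.3]]]' 15
python3 -m pendant '[[[0,0,0,0,0,0,0.25],[0,0,0,0,0,0,0.25],[0,0,0,0,0,0,0.25],[0,0,0,0,0,0,0.25],[0,0,0,0,0,0,0.25]]]' 15
python3 -c "
from h import *
st()"
```

```text
time: 11.6
position: [0.5089, 0.0456, 0.0816]
tool_rot: [1.0, -0.002, 0.001, 0.0]
ft_force: [-0.3, 0.2, -0.4]
grip_width: 0.0871
grip_force: 0.0
time: 12.22
position: [0.509, 0.0475, 0.0167]
tool_rot: [1.0, -0.001, 0.001, 0.0]
ft_force: [-0.1, 0.0, 0.2]
grip_width: 0.0744
grip_force: 0.0
time: 12.85
position: [0.5082, 0.0475, 0.0158]
tool_rot: [1.0, -0.001, -0.0, 0.0]
ft_force: [0.1, -0.3, 1.3]
grip_width: 0.0296
grip_force: 15.0
t 12.85 pos [0.5082 0.0475 0.0158] yawx -0.14 tilt(z) [-0. -0. -1.] F [ 0.1  -0.31  1.26] w 0.0296 g 15.0
```

```bash
python3 -m pendant '[[[0,0,0,0,0,0,0.2],[0,0,0,0,0,0,0.2],[0,0,-0.02,0,0,0,0.2],[0,0,-0.04,0,0,0,0.2],[0,0,-0.03,0,0,0,0.2]]]' 55
python3 -m pendant '[[[0,-0.04,0,0,0,-1.2,0.2],[0,-0.05,0,0,0,0,0.2],[0,-0.05,0,0,0,0,0.2],[0,-0.033,0,0,0,0,0.2],[0,0,0,0,0,0,0.2]]]'
python3 -m pendant '[[[0,0,0,0,0,0,0.2],[0,0,0,0,0,0,0.2],[0,0,0,0,0,0,0.2],[0,0,0,0,0,0,0.2],[0,0,0,0,0,0,0.2]]]'
python3 -c "
from h import *
go([.5155,.2200,.066],1.05)"
```

```text
time: 13.48
position: [0.5078, 0.0477, 0.1064]
tool_rot: [1.0, -0.001, -0.0, -0.0]
ft_force: [0.7, -1.2, -2.5]
grip_width: 0.0296
grip_force: 55.0
time: 14.1
position: [0.5049, 0.2227, 0.1051]
tool_rot: [1.0, 0.011, -0.001, -0.0]
ft_force: [-0.6, -0.3, -3.4]
grip_width: 0.0294
grip_force: 55.0
time: 14.72
position: [0.5059, 0.2202, 0.1058]
tool_rot: [1.0, 0.009, 0.0, -0.0]
ft_force: [0.6, 0.5, -2.7]
grip_width: 0.0295
grip_force: 55.0
t 14.72 pos [0.5059 0.2202 0.1058] yawx 1.02 tilt(z) [ 0.  0. -1.] F [ 0.64  0.48 -2.67] w 0.0295 g 55.0
shift mm [ 9.5  0.4 39.8] turn -0.03
level corr deg [-0. -0.  0.]
```

```bash
python3 -m pendant '[[[0.0095,0.0004,0.01,0,0,0,0.2],[0,0,0.02,0,0,0,0.2],[0,0,0.008,0,0,0,0.2],[0,0,0,0,0,0,0.2],[0,0,0,0,0,0,0.2]]]'
python3 - <<'E'
from h import *
st();o,c=wrist();np.savez("w5.npz",**c);cv2.imwrite("pics/w5.png",cv2.resize(c["img"][110:300,170:390],None,fx=3,fy=3,interpolation=cv2.INTER_CUBIC)[:,:,::-1])
E
```

```text
time: 15.35
position: [0.5158, 0.2204, 0.068]
tool_rot: [1.0, 0.009, 0.0, -0.0]
ft_force: [0.3, -0.4, -3.0]
grip_width: 0.0291
grip_force: 55.0
t 15.35 pos [0.5158 0.2204 0.068 ] yawx 1.06 tilt(z) [ 7.e-04  2.e-04 -1.e+00] F [ 0.33 -0.41 -2.99] w 0.0291 g 55.0
```

View pics/w5.png

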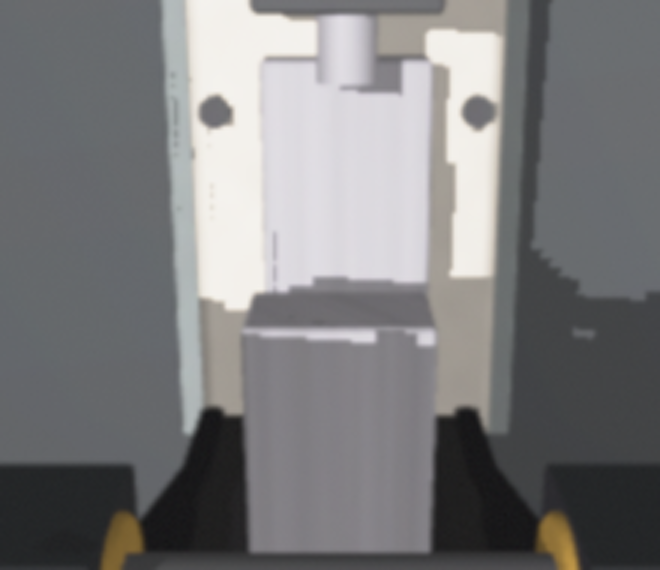

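The slab hangs over the near half of the plate, with its front top edge at crop row 330 from 243 to 436. The plate is visible ahead of it, columns 265 to 428, with the screw at (345,50). I'll compare the two centrelines numerically in this same image.

```bash
python3 - <<'E'
from h import *
c=dict(np.load("w5.npz"))
print("plate");l,r=edges(c,range(146,196),(250,268),(300,322),.04,-2,188)
k,b=(l[0]+r[0])/2,(l[1]+r[1])/2;print("centre y@.5553 %.4f @.5153 %.4f yaw %.2f"%(k*.5553+b,k*.5153+b,np.degrees(np.arctan(k))))
im=c["img"].astype(float)
for rr in (160,180): print(rr,"L",[(x,int(im[rr,x].mean()),int(im[rr,x,2]-im[rr,x,0])) for x in range(253,264)],"R",[(x,int(im[rr,x].mean())) for x in range(308,320)])
g=im.mean(2)
for rr in (226,240,255,270,285): print(rr,g[rr,246:258].astype(int).tolist(),g[rr,309:320].astype(int).tolist())
L=[];Q=[]
for rr in range(226,290,2):   # slab top face edges vs dark fingers / housing: strongest gradient
    a=abs(np.gradient(g[rr]));x=246+np.argmax(a[246:258]);L.append(x+.5*(a[x-1]-a[x+1])/(a[x-1]-2*a[x]+a[x+1]) *1.0);x=309+np.argmax(a[309:320]);Q.append(x+.5*(a[x-1]-a[x+1])/(a[x-1]-2*a[x]+a[x+1]))
rows=np.arange(226,290,2);wl=bp(c,np.c_[L,rows],.072)[:,:2];wr=bp(c,np.c_[Q,rows],.072)[:,:2]
for w in(wl,wr):
    p=np.polyfit(w[:,0],w[:,1],1);print("slab edge yaw %.2f y@.52 %.4f rms %.2f"%(np.degrees(np.arctan(p[0])),np.polyval(p,.52),1e3*(w[:,1]-np.polyval(p,w[:,0])).std()))
print("slab front top edge",bp(c,[(251,220),(315,220)],.072).round(4))
E
```

```text
plate
n 50 yaw 1.16 y at x=.55: 0.2342 rms mm 0.04
n 50 yaw 1.41 y at x=.55: 0.2051 rms mm 0.05
centre y@.5553 0.2197 @.5153 0.2188 yaw 1.28
160 L [(253, 239, -7), (254, 239, -8), (255, 239, -8), (256, 236, -8), (257, 224, -5), (258, 218, 1), (259, 220, 3), (260, 222, 3), (261, 223, 3), (262, 223, 2), (263, 223, 3)] R [(308, 219), (309, 218), (310, 216), (311, 213), (312, 200), (313, 171), (314, 157), (315, 155), (316, 155), (317, 157), (318, 181), (319, 226)]
180 L [(253, 240, -7), (254, 240, -7), (255, 240, -7), (256, 238, -8), (257, 224, -8), (258, 215, -1), (259, 218, 2), (260, 221, 3), (261, 222, 3), (262, 223, 2), (263, 223, 2)] R [(308, 219), (309, 217), (310, 216), (311, 214), (312, 194), (313, 164), (314, 154), (315, 154), (316, 155), (317, 154), (318, 154), (319, 154)]
226 [154, 154, 153, 148, 132, 123, 126, 130, 128, 127, 125, 126] [129, 132, 134, 136, 137, 137, 140, 147, 152, 153, 153]
240 [155, 154, 154, 151, 139, 124, 123, 127, 129, 127, 126, 126] [126, 128, 129, 131, 133, 137, 142, 148, 151, 151, 151]
255 [30, 31, 31, 32, 46, 79, 110, 126, 129, 128, 127, 126] [127, 129, 130, 131, 128, 109, 72, 40, 31, 30, 31]
270 [31, 30, 32, 33, 35, 54, 92, 119, 128, 128, 127, 127] [128, 129, 131, 129, 116, 80, 44, 32, 30, 31, 31]
285 [31, 34, 36, 37, 35, 45, 74, 108, 126, 129, 128, 126] [129, 130, 130, 126, 98, 60, 36, 29, 30, 30, 32]
slab edge yaw 1.87 y@.52 0.2352 rms 0.09
slab edge yaw 0.80 y@.52 0.2054 rms 0.10
slab front top edge [[0.5466 0.2353 0.072 ]
 [0.5471 0.2061 0.072 ]]
```

```bash
python3 - <<'E'
from h import *
c=dict(np.load("w5.npz"));g=c["img"].astype(float).mean(2)
T=np.array([.5163,.2204]);y=np.radians(1.15);u=np.array([np.cos(y),np.sin(y)]);v=np.array([-u[1],u[0]])
def pr(X): X=c["R"]@X+c["t"];p=c["intrinsics"]@X;return (p[:2]/p[2]).round(1)
for n,a,z in [("front top",.03,.0722),("front bot",.03,.0522),("mid top",0,.0722)]:
    print(n,[pr(np.r_[T+a*u+s*.015*v,z]).tolist() for s in(1,-1)])
for col in (265,283,300): print(col,g[195:228,col].astype(int).tolist())
for rr in (209,212,215,218): print(rr,g[rr,246:262].astype(int).tolist(),g[rr,304:320].astype(int).tolist())
E
```

```text
front top [[249.4, 221.3], [315.1, 221.2]]
front bot [[253.0, 208.3], [311.6, 208.2]]
mid top [[251.3, 280.0], [313.5, 280.0]]
265 [221, 221, 221, 221, 221, 221, 221, 221, 221, 219, 215, 202, 161, 122, 110, 108, 108, 108, 108, 109, 107, 107, 107, 121, 159, 191, 198, 162, 134, 129, 129, 129, 129]
283 [218, 218, 218, 217, 218, 217, 208, 165, 136, 130, 130, 128, 116, 107, 104, 106, 107, 109, 108, 109, 110, 111, 111, 123, 161, 194, 213, 207, 165, 136, 130, 130, 130]
300 [218, 218, 218, 218, 218, 217, 217, 210, 175, 142, 132, 128, 119, 111, 108, 108, 109, 109, 109, 108, 106, 106, 107, 121, 146, 139, 132, 131, 132, 132, 132, 131, 131]
209 [239, 239, 239, 239, 239, 239, 236, 210, 154, 118, 110, 110, 109, 108, 108, 108] [110, 110, 108, 108, 108, 107, 107, 111, 126, 144, 152, 153, 152, 152, 151, 152]
212 [232, 234, 234, 234, 234, 231, 210, 157, 117, 106, 106, 107, 107, 107, 108, 108] [109, 108, 108, 109, 109, 109, 109, 110, 115, 133, 147, 152, 152, 151, 151, 151]
215 [156, 156, 157, 157, 155, 148, 132, 116, 110, 109, 109, 108, 109, 106, 106, 107] [109, 109, 109, 109, 109, 109, 110, 109, 109, 115, 136, 149, 152, 153, 152, 151]
218 [156, 155, 155, 155, 151, 141, 128, 122, 120, 120, 120, 121, 122, 122, 122, 122] [119, 119, 119, 119, 119, 121, 121, 122, 123, 122, 126, 141, 151, 154, 153, 153]
```

Both estimates put the slab 0.5 to 1 mm too far in +y, with the yaw matching at about 1.2°. I'll shift it 0.7 mm and lower until it presses.

```bash
python3 -m pendant '[[[0,0.0007,0.003,0,0,0,0.2],[0,0,0.005,0,0,0,0.2],[0,0,0.002,0,0,0,0.2],[0,0,0.001,0,0,0,0.2],[0,0,0.001,0,0,0,0.2]]]'
python3 -m pendant '[[[0,0,0.001,0,0,0,0.2],[0,0,0.001,0,0,0,0.2],[0,0,0.001,0,0,0,0.2],[0,0,0,0,0,0,0.2],[0,0,0,0,0,0,0.2]]]'
python3 -c "
from h import *
st()"
```

```text
time: 16.02
position: [0.5154, 0.2196, 0.0557]
tool_rot: [1.0, 0.009, -0.0, -0.0]
ft_force: [-0.8, 0.2, 3.5]
grip_width: 0.0293
grip_force: 55.0
time: 16.65
position: [0.5154, 0.2196, 0.0538]
tool_rot: [1.0, 0.009, 0.0, -0.0]
ft_force: [-2.8, -0.9, 7.5]
grip_width: 0.0297
grip_force: 55.0
t 16.65 pos [0.5154 0.2196 0.0538] yawx 1.07 tilt(z) [ 5.e-04  0.e+00 -1.e+00] F [-2.85 -0.93  7.52] w 0.0297 g 55.0
```

```bash
python3 -m pendant '[[[0,0,0.001,0,0,0,0.2],[0,0,0.0007,0,0,0,0.2],[0.001,0,0,0,0,0,0.2],[0.002,0,0,0,0,0,0.2],[0.002,0,0,0,0,0,0.2]]]'
python3 -m pendant '[[[0.002,0,0,0,0,0,0.2],[0.0025,0,0,0,0,0,0.2],[0.0025,0,0,0,0,0,0.2],[0.0025,0,0,0,0,0,0.2],[0.0025,0,0,0,0,0,0.2]]]'
python3 -c "
from h import *
st()"
```

```text
time: 17.27
position: [0.5165, 0.2196, 0.0517]
tool_rot: [1.0, 0.009, -0.004, 0.0]
ft_force: [-8.1, 0.5, 10.2]
grip_width: 0.0296
grip_force: 55.0
time: 17.9
position: [0.5285, 0.2198, 0.0518]
tool_rot: [1.0, 0.009, -0.004, 0.0]
ft_force: [-8.5, 0.1, 9.7]
grip_width: 0.0296
grip_force: 55.0
t 17.90 pos [0.5285 0.2198 0.0518] yawx 1.07 tilt(z) [-7.6e-03 -9.0e-04 -1.0e+00] F [-8.46  0.05  9.73] w 0.0296 g 55.0
```

```bash
python3 -c "
from h import *
print(bp(dict(np.load('w5.npz')),[(285,137.5)],.047),bp(dict(np.load('w4.npz')),[(271,129)],.047))"
python3 -m pendant '[[[0.0025,0,0,0,0,0,0.2],[0.0025,0,0,0,0,0,0.2],[0.0025,0,0,0,0,0,0.2],[0.0025,0,0,0,0,0,0.2],[0.001,0,0,0,0,0,0.2]]]'
python3 -c "
from h import *
st()"
```

```text
[[0.58146413 0.22032652 0.047     ]] [[0.58065866 0.22026165 0.047     ]]
time: 18.52
position: [0.5397, 0.2201, 0.0518]
tool_rot: [1.0, 0.009, -0.004, 0.0]
ft_force: [-7.2, -0.3, 10.5]
grip_width: 0.0296
grip_force: 55.0
t 18.52 pos [0.5397 0.2201 0.0518] yawx 1.07 tilt(z) [-7.3e-03 -8.0e-04 -1.0e+00] F [-7.21 -0.26 10.54] w 0.0296 g 55.0
```

```bash
python3 -m pendant '[[[0.0015,0,0,0,0,0,0.2],[0.0015,0,0,0,0,0,0.2],[0.0015,0,0,0,0,0,0.2],[0.001,0,0,0,0,0,0.2],[0.0008,0,0,0,0,0,0.2]]]'
python3 -m pendant '[[[0.0005,0,0,0,0,0,0.2],[0.0005,0,0,0,0,0,0.2],[0.0005,0,0,0,0,0,0.2],[0.0005,0,0,0,0,0,0.2],[0.0005,0,0,0,0,0,0.2]]]'
python3 -c "
from h import *
st()"
```

```text
time: 19.15
position: [0.5459, 0.2202, 0.0518]
tool_rot: [1.0, 0.009, -0.004, 0.0]
ft_force: [-7.1, -0.9, 10.1]
grip_width: 0.0294
grip_force: 55.0
time: 19.77
position: [0.5484, 0.2202, 0.0518]
tool_rot: [1.0, 0.009, -0.004, 0.0]
ft_force: [-8.2, 0.0, 9.7]
grip_width: 0.0294
grip_force: 55.0
t 19.77 pos [0.5484 0.2202 0.0518] yawx 1.07 tilt(z) [-7.5e-03 -8.0e-04 -1.0e+00] F [-8.19  0.05  9.7 ] w 0.0294 g 55.0
```

```bash
python3 -m pendant '[[[0.0004,0,0,0,0,0,0.2],[0.0004,0,0,0,0,0,0.2],[0.0003,0,0,0,0,0,0.2],[0.0002,0,0,0,0,0,0.2],[0.0002,0,0,0,0,0,0.2]]]'
python3 -c "
from h import *
st()"
```

```text
time: 20.4
position: [0.5499, 0.2203, 0.0518]
tool_rot: [1.0, 0.009, -0.004, 0.0]
ft_force: [-8.1, 0.3, 10.3]
grip_width: 0.0293
grip_force: 55.0
t 20.40 pos [0.5499 0.2203 0.0518] yawx 1.07 tilt(z) [-7.4e-03 -8.0e-04 -1.0e+00] F [-8.06  0.27 10.34] w 0.0293 g 55.0
```

```bash
python3 -m pendant '[[[0.0003,0,0,0,0,0,0.2],[0.0003,0,0,0,0,0,0.2],[0.0002,0,0,0,0,0,0.2],[0.0002,0,0,0,0,0,0.2],[0.0002,0,0,0,0,0,0.2]]]'
python3 -c "
from h import *
st()"
```

```text
time: 21.02
position: [0.5501, 0.2203, 0.0517]
tool_rot: [1.0, 0.009, -0.005, 0.0]
ft_force: [-9.0, -0.4, 10.7]
grip_width: 0.0292
grip_force: 55.0
t 21.02 pos [0.5501 0.2203 0.0517] yawx 1.07 tilt(z) [-0.0096 -0.001  -1.    ] F [-9.05 -0.4  10.7 ] w 0.0292 g 55.0
```

```bash
python3 -m pendant '[[[0.0003,0,0,0,0,0,0.2],[0.0003,0,0,0,0,0,0.2],[0.0003,0,0,0,0,0,0.2],[0.0003,0,0,0,0,0,0.2],[0,0,0,0,0,0,0.2]]]'
python3 -c "
from h import *
st()"
```

```text
time: 21.65
position: [0.5501, 0.2203, 0.0516]
tool_rot: [1.0, 0.009, -0.006, 0.001]
ft_force: [-11.3, 0.6, 11.8]
grip_width: 0.0294
grip_force: 55.0
t 21.65 pos [0.5501 0.2203 0.0516] yawx 1.07 tilt(z) [-0.0119 -0.0013 -0.9999] F [-11.33   0.56  11.82] w 0.0294 g 55.0
```

Contact is felt at TCP x = 0.5501: motion has stopped and the force is rising. I'll level the tool, which leans under load, and bring the push up gently.

```bash
python3 -m pendant '[[[0,0,0,0,0.15,0,0.2],[0,0,0,0,0.15,0,0.2],[0,0,0,0,0.1,0,0.2],[0,0,0,0,0,0,0.2],[0,0,0,0,0,0,0.2]]]'
python3 -c "
from h import *
st()"
```

```text
time: 22.28
position: [0.5501, 0.2202, 0.0516]
tool_rot: [1.0, 0.009, -0.003, 0.001]
ft_force: [-10.1, 0.3, 12.0]
grip_width: 0.0292
grip_force: 55.0
t 22.27 pos [0.5501 0.2202 0.0516] yawx 1.07 tilt(z) [-0.005  -0.0012 -1.    ] F [-10.12   0.31  11.96] w 0.0292 g 55.0
```

```bash
python3 -m pendant '[[[0.0005,0,0,0,0.1,0,0.2],[0.0005,0,0,0,0.1,0,0.2],[0.0005,0,0,0,0.1,0,0.2],[0.0005,0,0,0,0.1,0,0.2],[0,0,0,0,0,0,0.2]]]'
python3 -c "
from h import *
st()"
```

```text
time: 22.9
position: [0.5502, 0.2203, 0.0514]
tool_rot: [1.0, 0.009, -0.001, 0.001]
ft_force: [-12.7, 1.0, 12.8]
grip_width: 0.0297
grip_force: 55.0
t 22.90 pos [0.5502 0.2203 0.0514] yawx 1.07 tilt(z) [-0.0022 -0.0014 -1.    ] F [-12.72   1.    12.77] w 0.0297 g 55.0
```

```bash
python3 -m pendant '[[[0.0004,0,0,0,0.05,0,0.2],[0.0004,0,0,0,0.05,0,0.2],[0.0004,0,0,0,0.05,0,0.2],[0.0004,0,0,0,0,0,0.2],[0,0,0,0,0,0,0.2]]]'
python3 - <<'E'
from h import *
st();o,c=wrist();np.savez("w6.npz",**c);cv2.imwrite("pics/w6.png",cv2.resize(c["img"][110:300,170:390],None,fx=3,fy=3,interpolation=cv2.INTER_CUBIC)[:,:,::-1])
E
python3 -m pendant '[[[0,0,0,0,0,0,0.2],[0,0,0,0,0,0,0.2],[0,0,0,0,0,0,0.2],[0,0,0,0,0,0,0.2],[0,0,0,0,0,0,0.2]]]'
python3 -c "
from h import *
st()"
```

```text
time: 23.52
position: [0.5502, 0.2202, 0.0512]
tool_rot: [1.0, 0.009, -0.001, 0.001]
ft_force: [-16.1, 0.4, 15.0]
grip_width: 0.0292
grip_force: 55.0
t 23.52 pos [0.5502 0.2202 0.0512] yawx 1.06 tilt(z) [-0.0029 -0.0017 -1.    ] F [-16.13   0.43  15.01] w 0.0292 g 55.0
time: 24.2
position: [0.5502, 0.2202, 0.0512]
tool_rot: [1.0, 0.009, -0.001, 0.001]
ft_force: [-14.7, -0.4, 14.9]
grip_width: 0.0297
grip_force: 55.0
t 24.20 pos [0.5502 0.2202 0.0512] yawx 1.06 tilt(z) [-0.0029 -0.0017 -1.    ] F [-14.73  -0.38  14.86] w 0.0297 g 55.0
```

```bash
python3 - <<'E'
from h import *
c=dict(np.load("w6.npz"));im=c["img"].astype(int)
def pr(X): X=c["R"]@X+c["t"];p=c["intrinsics"]@X;return (p[:2]/p[2]).round(1).tolist()
y=np.radians(1.15);u=np.array([np.cos(y),np.sin(y)]);v=np.array([-u[1],u[0]]);T=np.array([.5506,.2203])
for a,z in[(.03,.0555),(.03,.0355),(.0345,.0355)]: print(a,z,[pr(np.r_[T+a*u+s*.015*v,z]) for s in(1,-1)])
for r in range(196,222,2): print(r,[f"{im[r,x].mean():.0f}/{im[r,x,2]-im[r,x,0]}" for x in range(248,262)],[f"{im[r,x].mean():.0f}" for x in range(305,320)])
E
```

```text
0.03 0.0555 [[249.2, 221.8], [315.0, 221.6]]
0.03 0.0355 [[252.8, 208.6], [311.4, 208.4]]
0.0345 0.0355 [[252.6, 200.1], [311.6, 200.0]]
196 ['242/-5', '241/-6', '236/-10', '221/-11', '198/-16', '187/-13', '185/-13', '185/-13', '184/-14', '184/-14', '184/-13', '184/-12', '184/-13', '184/-13'] ['130', '129', '129', '129', '128', '129', '147', '184', '202', '205', '210', '225', '237', '241', '241']
198 ['242/-6', '242/-5', '242/-5', '242/-6', '241/-6', '241/-6', '240/-7', '231/-11', '207/-15', '186/-13', '182/-11', '181/-11', '182/-12', '181/-11'] ['116', '117', '116', '116', '119', '126', '165', '225', '239', '240', '241', '241', '241', '241', '241']
200 ['242/-5', '242/-6', '242/-5', '242/-6', '242/-5', '241/-7', '230/-10', '195/-10', '156/-2', '144/3', '144/2', '144/3', '144/3', '144/3'] ['108', '112', '126', '137', '143', '145', '156', '197', '228', '235', '237', '240', '241', '241', '241']
202 ['242/-6', '242/-6', '242/-5', '242/-6', '242/-5', '240/-7', '225/-7', '215/-1', '215/2', '217/2', '218/3', '218/3', '218/3', '218/2'] ['133', '152', '195', '213', '214', '214', '208', '188'
[... 1549 characters left out ...]
/-7', '218/-10', '161/-7', '123/0', '113/1', '112/2', '112/2', '113/2', '113/2', '113/1', '113/1', '112/2'] ['112', '111', '111', '112', '114', '115', '115', '115', '120', '139', '156', '160', '161', '161', '162']
218 ['205/-18', '205/-18', '195/-16', '166/-7', '134/-1', '117/1', '112/2', '111/1', '112/2', '114/2', '116/2', '116/3', '115/2', '114/2'] ['119', '119', '120', '121', '122', '122', '123', '124', '123', '129', '148', '159', '161', '162', '161']
220 ['162/-15', '163/-13', '171/-7', '185/0', '192/2', '193/3', '191/3', '189/4', '188/4', '189/3', '190/3', '183/4', '155/3', '131/2'] ['190', '189', '187', '187', '188', '191', '193', '195', '192', '178', '160', '158', '160', '161', '161']
```

View pics/w6.png

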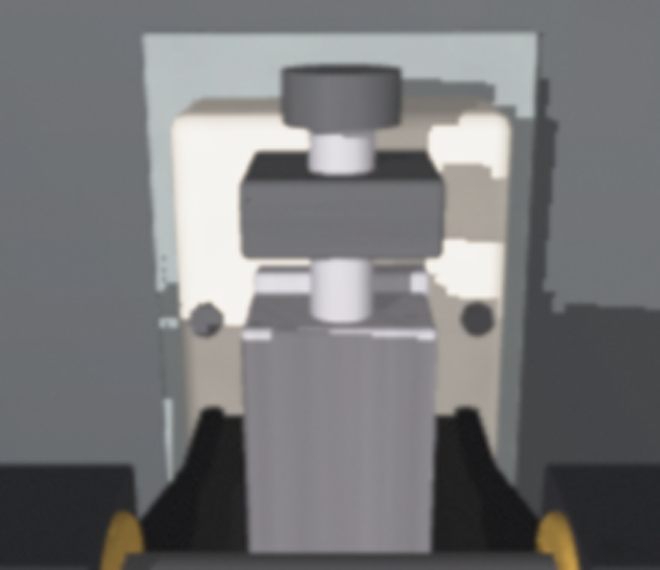

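The slab butts the screw at crop (341,318). Its bottom edge spans columns 253.9 to 312.0 and the plate 254.0 to 311.9, so the sides are flush. I'll hold a moment with a slightly lighter push, then ease off.

```bash
python3 -m pendant '[[[-0.0004,0,-0.0003,0,0,0,0.2],[0,0,0,0,0,0,0.2],[0,0,0,0,0,0,0.2],[0,0,0,0,0,0,0.2],[0,0,0,0,0,0,0.2]]]'
python3 -m pendant '[[[0,0,0,0,0,0,0.2],[0,0,0,0,0,0,0.2],[0,0,0,0,0,0,0.2],[0,0,0,0,0,0,0.2],[0,0,0,0,0,0,0.2]]]'
python3 -m pendant '[[[-0.0005,0,-0.0003,0,0,0,0.2],[-0.0005,0,-0.0003,0,0,0,0.2],[-0.0005,0,-0.0003,0,0,0,0.2],[0,0,0,0,0,0,0.2],[0,0,0,0,0,0,0.2]]]'
python3 -c "
from h import *
st()"
```

```text
time: 24.82
position: [0.5501, 0.2203, 0.0513]
tool_rot: [1.0, 0.009, -0.001, 0.001]
ft_force: [-14.0, -0.2, 13.6]
grip_width: 0.0295
grip_force: 55.0
time: 25.45
position: [0.5502, 0.2203, 0.0513]
tool_rot: [1.0, 0.009, -0.001, 0.001]
ft_force: [-15.2, 0.3, 13.7]
grip_width: 0.0298
grip_force: 55.0
time: 26.08
position: [0.5501, 0.2202, 0.0516]
tool_rot: [1.0, 0.009, 0.0, 0.001]
ft_force: [-11.2, 1.3, 7.4]
grip_width: 0.0293
grip_force: 55.0
t 26.07 pos [0.5501 0.2202 0.0516] yawx 1.06 tilt(z) [ 7.0e-04 -1.3e-03 -1.0e+00] F [-11.15   1.3    7.39] w 0.0293 g 55.0
```

```bash
python3 -m pendant '[[[-0.0006,0,0,0,0,0,0.2],[-0.0006,0,0,0,0,0,0.2],[-0.0006,0,0,0,0,0,0.2],[0,0,0,0,0,0,0.2],[0,0,0,0,0,0,0.2]]]'
python3 -m pendant '[[[0,0,-0.0006,0,0,0,0.2],[0,0,-0.0006,0,0,0,0.2],[0,0,-0.0006,0,0,0,0.2],[0,0,0,0,0,0,0.2],[0,0,0,0,0,0,0.2]]]'
python3 -c "
from h import *
st()"
```

```text
time: 26.7
position: [0.5501, 0.2203, 0.0519]
tool_rot: [1.0, 0.009, 0.002, 0.0]
ft_force: [-8.3, 0.2, 7.4]
grip_width: 0.0295
grip_force: 55.0
time: 27.32
position: [0.5501, 0.2203, 0.0535]
tool_rot: [1.0, 0.009, 0.002, 0.0]
ft_force: [-8.2, 0.8, 5.5]
grip_width: 0.0296
grip_force: 55.0
t 27.32 pos [0.5501 0.2203 0.0535] yawx 1.06 tilt(z) [ 4.4e-03 -9.0e-04 -1.0e+00] F [-8.2   0.83  5.47] w 0.0296 g 55.0
```

```bash
python3 -m pendant '[[[-0.0005,0,0,0,-0.1,0,0.2],[-0.0005,0,0,0,-0.1,0,0.2],[-0.0005,0,0,0,-0.1,0,0.2],[0,0,0,0,0,0,0.2],[0,0,0,0,0,0,0.2]]]'
python3 -m pendant '[[[0,0,-0.0005,0,0,0,0.2],[0,0,-0.0005,0,0,0,0.2],[0,0,0,0,0,0,0.2],[0,0,0,0,0,0,0.2],[0,0,0,0,0,0,0.2]]]'
python3 -c "
from h import *
st()"
```

```text
time: 27.95
position: [0.5501, 0.2203, 0.0537]
tool_rot: [1.0, 0.009, 0.001, 0.0]
ft_force: [-5.9, 0.3, 4.4]
grip_width: 0.0293
grip_force: 55.0
time: 28.58
position: [0.5501, 0.2202, 0.0546]
tool_rot: [1.0, 0.009, 0.001, 0.0]
ft_force: [-6.1, 0.1, 3.6]
grip_width: 0.0295
grip_force: 55.0
t 28.57 pos [0.5501 0.2202 0.0546] yawx 1.06 tilt(z) [ 2.3e-03 -7.0e-04 -1.0e+00] F [-6.08  0.09  3.63] w 0.0295 g 55.0
```

```bash
python3 -m pendant '[[[0,0,0,0,0,0,0.3],[0,0,0,0,0,0,0.3],[0,0,0,0,0,0,0.4],[0,0,0,0,0,0,0.6],[0,0,0,0,0,0,0.7]]]' 8
python3 -c "
from h import *
st()"
```

```text
time: 29.2
position: [0.5552, 0.2203, 0.0552]
tool_rot: [1.0, 0.009, 0.006, -0.0]
ft_force: [-0.4, 1.1, 1.0]
grip_width: 0.0476
grip_force: 0.0
t 29.20 pos [0.5552 0.2203 0.0552] yawx 1.05 tilt(z) [ 1.270e-02  4.000e-04 -9.999e-01] F [-0.38  1.15  1.  ] w 0.0476 g 0.0
```

```bash
python3 -m pendant '[[[0,0,0,0,0,0,0.8],[0,0,-0.01,0,0,0,0.8],[0,0,-0.03,0,-0.7,0,0.8],[0,0,-0.05,0,0,0,0.8],[0,0,-0.05,0,0,0,0.8]]]'
python3 -m pendant '[[[-0.04,0,0,0,0,0,0.8],[0,0,0,0,0,0,0.8],[0,0,0,0,0,0,0.8],[0,0,0,0,0,0,0.8],[0,0,0,0,0,0,0.8]]]'
python3 - <<'E'
from h import *
st();o,c=wrist();np.savez("w7.npz",**c)
t=camera("top");s=camera("scene")
for n,k in(("top",t),("scene",s)):
    a=np.load(n+"0.npz")["img"].astype(int);d=(abs(k["img"].astype(int)-a).max(2)>40).astype(np.uint8)
    q=cv2.connectedComponentsWithStats(d);print(n,[(x[:5].tolist()) for x in q[2][1:] if x[4]>25])
g=cv2.cvtColor(c["img"],cv2.COLOR_RGB2HSV);rects(c,150,(225,60,330,240),.06)
A=cv2.resize(c["img"][60:240,200:350],None,fx=3.3,fy=3.3,interpolation=cv2.INTER_CUBIC)
cv2.imwrite("pics/w7.png",A[:,:,::-1])
im=c["img"].astype(int)
y=np.radians(1.15);u=np.array([np.cos(y),np.sin(y)]);v=np.array([-u[1],u[0]])
P=np.array([.5553,.2198])
def pr(X): X=c["R"]@X+c["t"];p=c["intrinsics"]@X;return (p[:2]/p[2]).round(1).tolist()
for n,xx,z in[("slab front",.0255,.06),("slab back",-.0345,.06),("plate back",-.04,.04)]: print(n,[pr(np.r_[P+xx*u+k*.015*v,z]) for k in(1,-1)])
for r in(140,160,180,195): print(r,[f"{im[r,x].mean():.0f}/{im[r,x,2]-im[r,x,0]}" for x in range(245,262)],[f"{im[r,x].mean():.0f}/{im[r,x,2]-im[r,x,0]}" for x in range(286,302)])
for col in(270,280): print(col,[f"{y}:{im[y,col].mean():.0f}/{im[y,col,2]-im[y,col,0]}" for y in list(range(104,132))+list(range(195,225))])
E
```

```text
time: 29.82
position: [0.5539, 0.2203, 0.1968]
tool_rot: [1.0, 0.009, -0.0, 0.0]
ft_force: [0.5, 0.2, 0.3]
grip_width: 0.0693
grip_force: 0.0
time: 30.45
position: [0.5147, 0.2195, 0.1947]
tool_rot: [1.0, 0.009, -0.0, 0.0]
ft_force: [0.1, 0.7, 0.0]
grip_width: 0.0694
grip_force: 0.0
t 30.45 pos [0.5147 0.2195 0.1947] yawx 1.04 tilt(z) [-1.e-03 -1.e-04 -1.e+00] F [0.15 0.66 0.01] w 0.0694 g 0.0
top [[120, 173, 35, 23, 485], [132, 194, 75, 128, 3322], [343, 215, 17, 26, 314], [53, 224, 15, 14, 64], [42, 235, 47, 45, 735], [104, 243, 15, 14, 92], [86, 293, 54, 127, 2288], [0, 346, 14, 74, 618], [220, 369, 110, 49, 2881], [378, 370, 182, 50, 5964]]
scene [[84, 0, 26, 11, 230], [248, 0, 69, 42, 1615], [344, 0, 97, 156, 6527], [85, 11, 55, 71, 1357], [291, 30, 66, 65, 981], [277, 35, 22, 17, 195], [71, 43, 30, 41, 452], [276, 51, 5, 15, 41], [90, 55, 23, 4, 62], [256, 112, 29, 5, 114], [322, 116, 22, 15, 242], [57, 119, 172, 34, 2538], [238, 119, 16, 10, 97], [255, 130, 12, 5, 32], [291, 132, 24, 6, 92], [269, 146, 22, 10, 153], [235, 155, 120, 58, 2326], [367, 197, 14, 8, 73], [208, 199, 
[... 2376 characters left out ...]
3', '109:214/3', '110:216/3', '111:216/3', '112:216/3', '113:216/3', '114:216/3', '115:216/3', '116:216/3', '117:216/3', '118:216/3', '119:216/2', '120:210/3', '121:183/4', '122:177/3', '123:209/4', '124:221/4', '125:222/3', '126:222/3', '127:222/3', '128:223/2', '129:223/2', '130:223/2', '131:223/2', '195:234/-8', '196:239/-7', '197:238/-8', '198:230/-12', '199:212/-11', '200:184/-1', '201:139/4', '202:112/5', '203:107/6', '204:107/6', '205:107/6', '206:107/7', '207:107/6', '208:107/6', '209:107/7', '210:107/7', '211:107/6', '212:108/6', '213:107/6', '214:107/6', '215:106/6', '216:107/6', '217:107/6', '218:107/6', '219:106/6', '220:106/7', '221:107/7', '222:107/7', '223:106/8', '224:106/8']
```

The slab sits where predicted, with its front at row 122.5 against a predicted 122.9 and its right side parallel to the plate within about 0.3 mm. The other things haven't moved. Handing in.

```bash
python3 -c "
from rig import hand_in
print(hand_in())"
```

```text
the job is handed in; nothing more can be done
None
```

The thick slab is wrung onto the fixture's lower slab, flush at the sides and butted against the stop screw, released and handed in at about 30.5 s of the 61 s allowed; the hand-in gave no verdict.

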